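Mesh the pinion drive into the starter hub and hold it pressed

TASK

Take the pinion drive out of the orange stand and stand it in the brass hub of the starter gear case: turn it until its four splines match the cross-shaped slot and slide it fully home, its dark drum resting on the hub. Keep pushing so that the sprung hub goes down to, or nearly to, its bottom stop, and finish like that, with the fingers still on the drive and holding it pressed down. Leave the other parts on the bench where they are.

Things in the scene. Friction and masses are not known exactly. Their poses are not given: they have to be found in the camera images.
- drive: steel pinion drive, 106 mm tall, 0.3 kg, upright in the stand. Origin: centre of its foot, z up. 0-28 mm: four splines (plus shape, arms along its x, y, 10 mm wide, 28 tip to tip, V-shaped lead-in over the lowest 5 mm); 28-48: dark drum 48 across; 48-66: pinion 40 across; 66-106: smooth round journal 24 across, to grip at any yaw. Red cross on top and red stripes on the drum lie over the splines
- stand: orange block 80 x 80 mm, 40 mm tall, fixed to the bench, upright square hole 36 mm wide through its centre, in which the splines of the drive hang while its drum rests on the top. Origin: centre of its underside
- case: starter gear case fixed upright on a 110 mm square plate: round aluminium, rim 104 mm across at 75 mm height around a well 90 mm across; two flange ears along its y out to 71 mm, tops at 72 mm; a dark cylinder 42 mm across, 67 mm tall, 70 mm from the axis along its +x. Origin: on the axis at the bench surface
- hub_mouth (a point): centre of the top face of the brass hub, on the case's axis, z up; 78 mm above the bench when free; moves with the hub, which cannot turn. The hub is a disc 67 mm across with a plus-shaped slot through it, 34 mm deep: arms along this point's x and y, 13.4 mm wide, 32 mm end to end. The drive fits at every quarter turn with 1.7 mm play beside each spline
- hub (a joint): how far the hub is pressed down, m: 0 free (up), 0.009 at its bottom stop. Its spring needs about 8.5 N from above before the hub starts to move and 16 N at the stop (the drive's weight counts towards this)
- jar: bystander: closed glass jar with a red lid, 60 mm across, 85 mm tall; origin at the centre of its underside
- field_ring: bystander: dark steel tube ring standing on end, 76 mm across, 50 mm tall; origin at the centre of its underside
- screwdriver: bystander: screwdriver with a green handle, lying on the mat along its x
- wrench: bystander: steel wrench, lying on the mat along its x
- bearing: bystander: steel bearing ring lying flat, 40 mm across, 12 mm tall; origin at the centre of its underside
- plunger: bystander: plain steel plunger standing on end, 26 mm across, 55 mm tall; origin at the centre of its underside
- bushing: bystander: brass bushing standing on end, 26 mm across, 25 mm tall; origin at the centre of its underside
There are look-alikes about, which are no part of the job. Leave any purple look-alike of the drive alone. Of the things that look like the stand, the larger one is meant.

How it is judged (in metres and radians):
On the way:
1. the drive is lifted clear out of the stand (z of drive in the frame of stand above 0.045 m), for 0.1 s.
At the end, for the whole second after the job is handed in: the drive is upright (0.08 rad) in the hub, foot at least 25 mm below the hub's top face (28 is home) and within 4 mm of its axis; the hub is pressed down more than 6 of its 9 mm; the fingers touch the drive with over 3 N; all at rest through the last second (z of drive in the frame of hub_mouth below -0.025 m and horizontal distance between drive and hub_mouth below 0.004 m and angle between the z axis of drive and the z axis of hub_mouth, either way round below 0.08 rad and angle between drive's own z axis and vertical below 0.08 rad and value of joint hub above 0.006 m and contact force between the fingers and drive above 3 N and linear speed of drive below 0.02 m/s); the arm keeps its last pose, push and grip.
It fails at once if a bystander is moved by more than 30 mm (distance of any of jar, field_ring, screwdriver, wrench, bearing, plunger, bushing from where it was at the start of the episode above 0.03 m).
It also fails if it takes over 35 s, if anything falls off the work surface, if the arm or the gripper's body presses on something with over 40 N, if the wrist force passes 120 N, or if a joint passes its speed limit or range.

ROBOT

A 6-joint arm with a two-finger parallel gripper is mounted at the origin on the work surface. World frame = base frame: x ahead of the robot, y to its left, z up, the work surface at z = 0. Lengths are in mm, angles in rad, forces in N, time in s.
With the tool pointing down it reaches from about 350 to 725 mm from the base axis. Payload 6 kg.
Tool frame: the origin (TCP) lies at the very end of the fingers, on their centre line; the grasp point (between the pads) lies robot.hold_point_z behind it (robot.hold_point_z is the distance from the TCP to the grasp point, in mm); y points along the fingers, x is the direction in which the jaws open and shut, and the axes are right-handed (so a half turn about y gives the same grasp; the last joint's range is limited). The gripper opens to 85 mm and grips with 20 to 120 N. Pads are 22 mm wide; open, the fingers measure 114 mm over their backs; the gripper's body (76 mm by 85 mm) begins 54 mm behind the grasp point. The pads swing forward as they close: fully open they stand 13 mm farther back than shut.
Start: joints at [1.451, 0.04, 0.085, 0, -1.615, -0.334], TCP at [263.002, 539.262, 231.261] pointing down, gripper open.
Joint ranges: [-2.56, 2.56], [-1.29, 2.01], [-1.08, 1.49], [-3.29, 1.98], [-2.81, -0.18], [-2.99, 2.99]. Speed limits (rad/s): [2.57, 2.57, 3.01, 3.14, 3.14, 3.14].

INTERFACE

Orientations are given as a unit quaternion [w, x, y, z].
In Python, from rig import robot gives the robot as it stands.
- The arm moves only by the tool arm_command, never from a script. Its argument "rows" is one flat list of numbers, 5 for each row, row after row: the closure in counts, from 0 (fully open) to 255 (shut), then the shift along the world's x, y, z in mm, then the turn about the world's z in degrees. In form: [fingers, x, y, z, twist, fingers, x, y, z, twist, ...]. A call has 1 to 12 rows; each row shifts and turns the pose as measured when the row begins; what a row does not reach is not made up. A row lasts 1/10 s, in which the tool goes at most 50 mm and 8.59 degrees, less where a joint would pass 70% of its speed; a pose out of reach is approached as far as the arm can. A call is refused whole if a number of a shift passes 50 or a number of a turn 8.59, either way. A call with a gripper value outside its range is refused whole. The fingers move at their own pace and stop on an object; "force" is the grip in N (left out, the last holds). Time passes only in rows, so rows that do not move let the fingers close. It gives the time, the measured TCP pose, the force and the opening at its end, in the units of the state.
- robot.get_obs(): the state, without advancing time (a new reading comes with each control period).
- robot.grab_frame(name): name is "scene" or "top" or "wrist"; returns the picture (400x640x3 uint8, red, green, blue); there is no depth.
- robot.calibration(name): a dict with "intrinsics" (3x3 intrinsics, pixels), "rvec" (rotation vector, rad) and "tvec" (3), from world to camera coordinates, as OpenCV has them; the wrist camera has in their place "mount" (4x4, takes a point from camera to tool coordinates, whose origin is the TCP and whose axes are the tool frame's). Camera axes: x right, y down, z forward; pixel columns grow to the right and rows downward; lengths in mm; the calibration is good to about 2 mm. A picture is of the moment at which its call begins: read the wrist's pose just before it. calibration takes no time and is no camera call.
- robot.finish_job(): hands the job in, once; it reports no verdict.
The state is a dict: "time": time; "joint_positions": joint angles; "joint_velocities": joint speeds; "tau": joint torques, N m; "eef_pos": TCP position; "ee_rot": TCP orientation; "contact_force": force on the tool from outside, world axes, zero at the start; "torque": the same for the moment, N m; "width": finger opening in mm.
Only numpy, scipy, OpenCV 4.12 (cv2) and the standard library are available. Lean on these libraries where they do the work, as an engineer would, in place of code of your own. Each camera call takes 0.05 s, during which the arm holds its last target. There are 200 camera calls.

## Working session

There is one attempt and no reset: what is moved stays moved. The work goes in short steps, Python scripts to look and compute and a tool call to move; the robot and the scene stay as the last step left them, time stands still between calls to the robot, and variables do not carry over. Pictures are saved under pics/ and viewed, about 8 in all and at most 12, crops included, and the job is handed in when it is done.

Besides the shell and the picture viewer there is one more tool, called after "Call:" as a command line: name --argument value ..., lists and objects as JSON in quotes. arm_command: Moves the arm, as the interface text tells. Its arguments: {"type":"object","properties":{"rows":{"type":"array"},"force":{"type":"number"}},"required":["rows"]}

```bash
mkdir -p pics
cat > h.py <<'E'
import numpy as np, cv2
from rig import robot
from scipy.spatial.transform import Rotation as R
def cam(name,obs=None):
    c=robot.calibration(name); K=np.array(c["intrinsics"],float)
    if "rvec" in c:
        Rm=cv2.Rodrigues(np.array(c["rvec"],float))[0]; t=np.array(c["tvec"],float).ravel()
        return K,Rm,t
    q=obs["ee_rot"]; T=np.eye(4); T[:3,:3]=R.from_quat([q[1],q[2],q[3],q[0]]).as_matrix(); T[:3,3]=obs["eef_pos"]
    W=T@np.array(c["mount"]); Rm=W[:3,:3].T
    return K,Rm,-Rm@W[:3,3]
def onplane(C,uv,z):
    K,Rm,t=C; o=-Rm.T@t; d=Rm.T@np.linalg.solve(K,[uv[0],uv[1],1.]); return o+d*(z-o[2])/d[2]
def proj(C,p):
    K,Rm,t=C; q=K@(Rm@np.asarray(p,float)+t); return q[:2]/q[2]
def snap(name,f):
    o=robot.get_obs(); im=np.array(robot.grab_frame(name)); cv2.imwrite(f,im[:,:,::-1]); return o,im
E
python3 - <<'E'
from h import *
print(robot.hold_point_z)
for n in("scene","top"):
    o,im=snap(n,f"pics/{n}0.png"); C=cam(n); print(n,(-C[1].T@C[2]).round(),C[0][0,0])
print(o)
E
```

```text
18.700000000000003
scene [1291. -327.  880.] 490.00581222674367
top [ 455.   -7. 1048.] 421.76458700461046
{'time': 0.05, 'joint_positions': array([ 1.45069074e+00,  4.07867478e-02,  8.38396839e-02, -4.40035530e-04,
       -1.61547136e+00, -3.33678446e-01]), 'joint_velocities': array([ 0.00011577, -0.00141045,  0.00107168,  0.0012467 , -0.00152449,
        0.00054317]), 'tau': array([-4.57860369e-03, -3.69689620e+01,  3.48614395e+01,  6.96210533e+00,
       -4.77317386e-03, -4.98546740e-06]), 'eef_pos': array([262.82572579, 539.02849589, 230.31357636]), 'ee_rot': array([-0.37423465,  0.37519661, -0.59930757,  0.60000531]), 'contact_force': array([ 0.33326726, -1.04025992,  0.91707068]), 'torque': array([-0.0214912 ,  0.01329391,  0.01888433]), 'width': 85.61768778320719}
```

View pics/scene0.png

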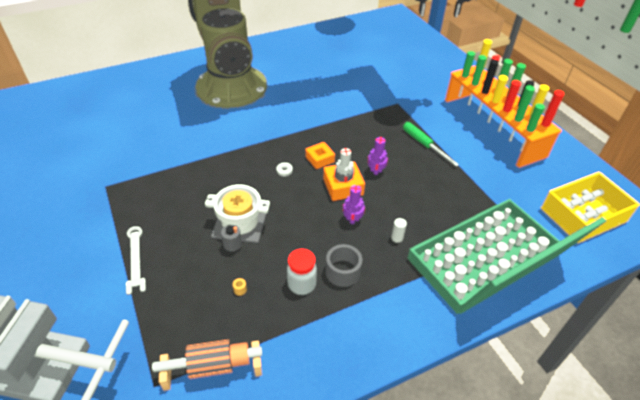

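View pics/top0.png

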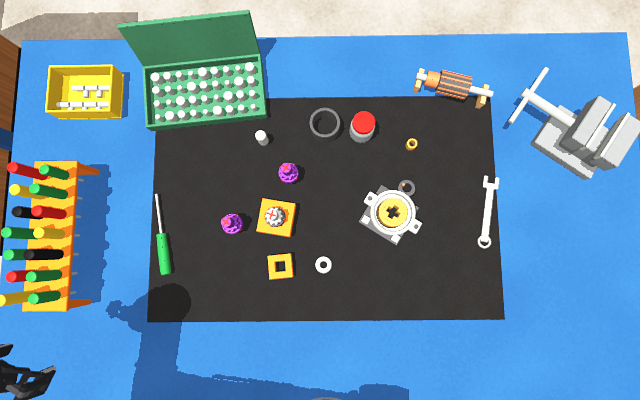

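The scene view shows the silver drive in the larger orange stand at about (344,170), two purple look-alikes beside it, and the case at (238,208). In the top view, the drive is at (275,217), the hub at (393,212) and the purple look-alikes at (288,173) and (232,224).

Run:
```python
from h import *
im=cv2.imread("pics/top0.png"); C=cam("top")
hsv=cv2.cvtColor(im,cv2.COLOR_BGR2HSV); H,S,V=cv2.split(hsv)
def comps(m,roi,n):
    x0,y0,x1,y1=roi; k=np.zeros_like(m,np.uint8); k[y0:y1,x0:x1]=m[y0:y1,x0:x1]
    N,L,s,c=cv2.connectedComponentsWithStats(k); i=1+np.argsort(-s[1:,4])[:n]
    return [(s[j,4],c[j],L==j) for j in i]
for a,c,k in comps((H>10)&(H<25)&(S>150)&(V>120),(240,185,310,290),2):
    ct=max(cv2.findContours(k.astype(np.uint8),0,2)[0],key=cv2.contourArea); r=cv2.minAreaRect(ct)
    print("orange",a,r, onplane(C,r[0],40))
for a,c,k in comps((H>20)&(H<35)&(S>80)&(V>100),(350,180,440,250),1):
    ct=max(cv2.findContours(k.astype(np.uint8),0,2)[0],key=cv2.contourArea); r=cv2.minEnclosingCircle(ct); print("hub",a,r,onplane(C,r[0],78))
for a,c,k in comps((H>135)&(H<160)&(S>100),(210,150,310,240),2): print("purple",a,c,onplane(C,c,90))
crop=np.hstack([cv2.resize(im[y-33:y+33,x-33:x+33],(396,396),interpolation=cv2.INTER_CUBIC) for x,y in((275,217),(393,212))])
cv2.imwrite("pics/c1.png",crop)
```

```text
orange 68 ((291.0368957519531, 220.63998413085938), (9.641042709350586, 34.91621017456055), 22.109447479248047) [527.80683281  77.98408948  40.        ]
orange 61 ((282.20001220703125, 211.09999084472656), (20.400001525878906, 10.199999809265137), 53.13010025024414) [550.92780889  99.23013659  40.        ]
hub 515 ((392.64361572265625, 212.14752197265625), 14.582439422607422) [ 542.28475491 -159.34771955   78.        ]
purple 306 [232.67647059 223.59150327] [518.77510847 206.59895719  90.        ]
purple 283 [288.45936396 173.4664311 ] [633.19961495  79.81786128  90.        ]
```

View pics/c1.png

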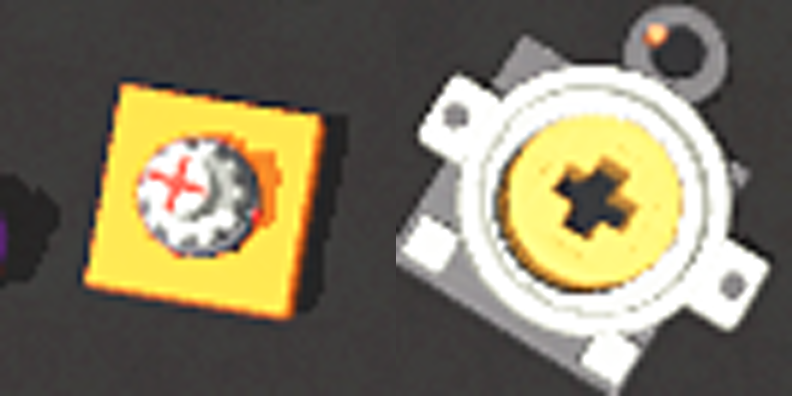

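The left crop shows the red cross at about (178,186), which is (271.7,215) in the full picture, tilted slightly. The right crop shows the plus slot at (393.3,212), rotated by roughly 25-30°.

Run:
```python
from h import *
C=cam("top"); print("drive",onplane(C,(271.7,215),118)); print("slot",onplane(C,(393.3,212),78))
print("stand",onplane(C,(242+203/6,184+201/6),40))
c=robot.calibration("wrist"); print(np.array(c["mount"]).round(3),np.array(c["intrinsics"]).round())
o=robot.get_obs(); q=o["ee_rot"]; M=R.from_quat([q[1],q[2],q[3],q[0]]).as_matrix(); print(M.round(3), np.degrees(np.arctan2(M[1,0],M[0,0])))
```

```text
drive [535.04564662 114.21697946 118.        ]
slot [ 542.61017308 -160.86742475   78.        ]
stand [535.69524911 114.43844621  40.        ]
[[ 1.00000e+00  1.00000e-03 -0.00000e+00 -1.05800e+00]
 [ 1.00000e-03 -3.03000e-01  9.53000e-01 -1.42701e+02]
 [ 0.00000e+00 -9.53000e-01 -3.03000e-01  7.76720e+01]
 [ 0.00000e+00  0.00000e+00  0.00000e+00  1.00000e+00]] [[338.   0. 319.]
 [  0. 338. 198.]
 [  0.   0.   1.]]
[[-0.438 -0.001  0.899]
 [-0.899 -0.001 -0.438]
 [ 0.002 -1.     0.   ]] -115.99981246420771
```

Call:
arm_command --rows '[0,27,-42,0,0,0,27,-42,0,0,0,27,-42,0,0,0,27,-42,0,0,0,27,-42,0,0,0,27,-42,0,0,0,27,-42,0,0,0,27,-42,0,0,0,27,-42,0,0,0,27,-42,0,0,0,0,0,0,0]' --force 60

```text
time: 1.2
eef_pos: [529.3, 111.3, 223.2]
ee_rot: [-0.373, 0.38, -0.597, 0.6]
contact_force: [-0.3, -0.1, -0.7]
width: 85.2
```

Run:
```python
from h import *
o,im=snap("wrist","pics/w1.png"); C=cam("wrist",o); print(o["eef_pos"],o["joint_positions"].round(2))
hsv=cv2.cvtColor(im,cv2.COLOR_RGB2HSV);H,S,V=cv2.split(hsv)
m=((H<6)|(H>172))&(S>110)&(V>110)
N,L,s,c=cv2.connectedComponentsWithStats(m.astype(np.uint8))
for i in range(1,N):
    if s[i,4]>15: print(s[i],c[i],onplane(C,c[i],118))
```

```text
[529.34966105 111.30245171 223.19909229] [ 0.58 -0.11 -0.08  0.   -1.61  0.54]
[264  18  29  31 219] [278.04109589  33.47488584] [643.45713416  86.37144948 118.        ]
[302 144   7   3  18] [305.11111111 145.05555556] [569.11435883 103.12869534 118.        ]
[294 177  27  26 198] [306.82323232 189.64646465] [538.03137006 117.07829961 118.        ]
[223 197   9   6  35] [227.25714286 199.48571429] [557.63363493 175.61744791 118.        ]
[247 220   4  12  19] [248.78947368 225.10526316] [531.85683079 171.15975    118.        ]
[194 242  23  18  91] [204.92307692 251.16483516] [527.48534758 214.08338793 118.        ]
```

View pics/w1.png

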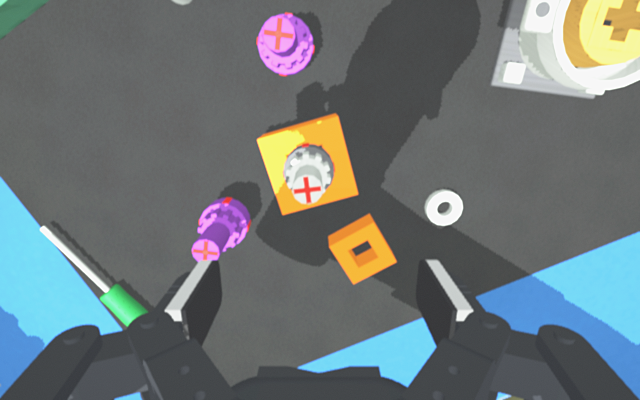

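The wrist view shows the red cross on the drive at (307,190), nearly aligned with the image. The case is at the upper right, and the jaws are clear of the purple parts at descent height.

```bash
cat >> h.py <<'E'
def cross(C,m,roi,z):
    x0,y0,x1,y1=roi; k=np.zeros(m.shape,np.uint8); k[y0:y1,x0:x1]=m[y0:y1,x0:x1]
    N,L,s,c=cv2.connectedComponentsWithStats(k); j=1+np.argmax(s[1:,4]); v,u=np.nonzero(L==j)
    P=np.array([onplane(C,p,z)[:2] for p in zip(u,v)]); ce=P.mean(0); w=(P-ce)@[1,1j]
    a=np.degrees(np.angle((w**4).sum()))/4
    return len(P),ce,a
E
python3 - <<'E'
from h import *
C=cam("wrist",robot.get_obs()); im=cv2.imread("pics/w1.png"); H,S,V=cv2.split(cv2.cvtColor(im,cv2.COLOR_BGR2HSV))
print(cross(C,((H<8)|(H>170))&(S>90),(285,165,330,210),118))
im=cv2.imread("pics/top0.png")
H,S,V=cv2.split(cv2.cvtColor(im,cv2.COLOR_BGR2HSV))
print(cross(cam("top"),V<75,(384,202,404,222),78))
E
```

```text
(221, array([537.23504102, 118.84617798]), np.float64(-18.75724198069143))
(61, array([ 541.398058  , -157.61312367]), np.float64(-31.484875025204396))
```

Call:
arm_command --rows '[0,7,4,-49,0,0,0,0,-45,0,0,0,0,-20,0,0,0,0,0,0]'

```text
time: 1.65
eef_pos: [534.3, 118.8, 106.4]
ee_rot: [-0.374, 0.38, -0.598, 0.599]
contact_force: [-0.1, -0.3, -0.3]
width: 85.1
```

Call:
arm_command --rows '[0,2,-2,-20,0,0,0,0,-3,0,100,0,0,0,0,200,0,0,0,0,255,0,0,0,0,255,0,0,0,0,255,0,0,0,0]'

```text
time: 2.35
eef_pos: [538.3, 120.7, 91.4]
ee_rot: [-0.378, 0.378, -0.596, 0.599]
contact_force: [-0.6, -0.4, -2.3]
width: 22.3
```

Call:
arm_command --rows '[120,0,0,0,0,120,0,0,0,0,120,0,0,-6,0,120,0,0,-2,0,120,0,0,0,0,255,0,0,0,0,255,0,0,0,0,255,0,0,0,0]'

```text
time: 3.15
eef_pos: [538.3, 120.4, 82.9]
ee_rot: [-0.378, 0.378, -0.596, 0.599]
contact_force: [0.1, -0.3, 0.2]
width: 22.7
```

Call:
arm_command --rows '[255,0,0,20,0,255,0,0,40,0,255,0,0,40,0,255,0,0,0,0]'

```text
time: 3.55
eef_pos: [535.8, 119.8, 182.4]
ee_rot: [-0.376, 0.38, -0.597, 0.599]
contact_force: [-0.9, 0.7, -1.3]
width: 22.4
```

Run:
```python
from h import *
o,im=snap("wrist","pics/w2.png"); C=cam("wrist",o); p=o["eef_pos"]; print(p,o["width"],o["contact_force"].round(2))
H,S,V=cv2.split(cv2.cvtColor(im,cv2.COLOR_RGB2HSV))
print(proj(C,p+[0,0,35.]),cross(C,((H<8)|(H>170))&(S>90),(270,200,370,300),p[2]+35))
```

```text
[535.80285596 119.76495015 182.42271092] 22.43345667015251 [-0.85  0.72 -1.32]
[322.09601869 308.77568094] (185, array([543.80284572, 118.32522059]), np.float64(-11.722766265850696))
```

View pics/w2.png

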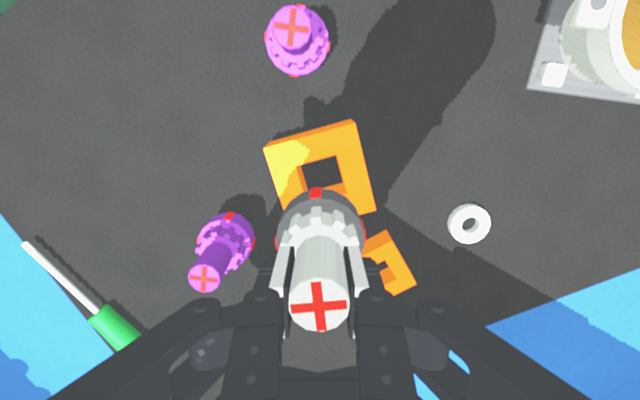

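The drive is held upright, with the cross at about (319,305) and the empty stand behind it. My region cut the cross off, so I'll re-measure it, then fly to a viewpoint short of the hub.

Run:
```python
from h import *
o=robot.get_obs(); C=cam("wrist",o); p=o["eef_pos"]; im=cv2.imread("pics/w2.png")
H,S,V=cv2.split(cv2.cvtColor(im,cv2.COLOR_BGR2HSV)); M=C[1]
print(cross(C,((H<8)|(H>170))&(S>90),(270,265,370,340),p[2]+35),"cam x yaw",np.degrees(np.arctan2(M[0,1],M[0,0])))
```

```text
(928, array([536.38581151, 120.66235051]), np.float64(-19.568169294865594)) cam x yaw -115.36408664656979
```

Call:
arm_command --rows '[255,-8,-44,4,0,255,-8,-44,0,0,255,-8,-44,0,0,255,-8,-44,0,0,255,-8,-44,0,0,255,-8,-40,0,0,255,0,0,0,0,255,0,0,0,0]'

```text
time: 4.4
eef_pos: [477.8, -146.6, 168.0]
ee_rot: [0.37, -0.387, 0.601, -0.593]
contact_force: [0.2, 0.3, -2.6]
width: 23.0
```

Run:
```python
from h import *
o,im=snap("wrist","pics/w3.png"); C=cam("wrist",o); p=o["eef_pos"]; print(p,o["width"],o["contact_force"].round(2))
H,S,V=cv2.split(cv2.cvtColor(im,cv2.COLOR_RGB2HSV))
print(cross(C,((H<8)|(H>170))&(S>90),(270,265,370,340),p[2]+35))
M=C[1];print("cam x yaw",np.degrees(np.arctan2(M[0,1],M[0,0])))
print(proj(C,[542,-160,78]))
```

```text
[ 477.78225505 -146.64324597  167.9776953 ] 23.04377266065341 [ 0.17  0.28 -2.65]
(1001, array([ 480.28864303, -145.91267631]), np.float64(-19.648160305545204))
cam x yaw -115.20453258544579
[295.30844676 109.22440396]
```

View pics/w3.png

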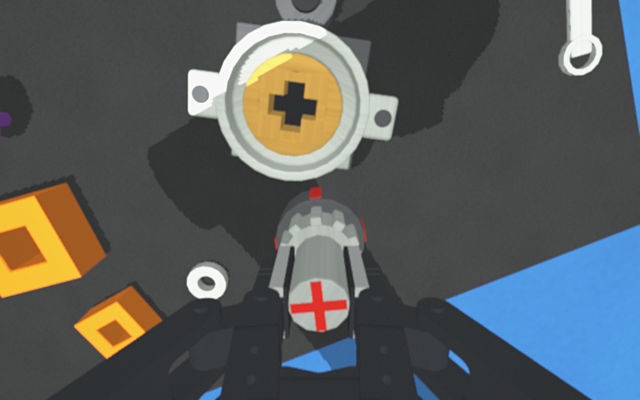

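The wrist view now shows the plus slot at about (295,104) in the brass hub and the drive's cross at (319,305).

Run:
```python
from h import *
o=robot.get_obs(); C=cam("wrist",o); p=o["eef_pos"]; im=cv2.imread("pics/w3.png")
H,S,V=cv2.split(cv2.cvtColor(im,cv2.COLOR_BGR2HSV))
for t in (70,90): print(cross(C,V<t,(268,75,325,135),78))
m=((H>12)&(H<32)&(S>90)&(V>80)).astype(np.uint8); m[:,:235]=0;m[170:]=0;m[:,360:]=0
ct=max(cv2.findContours(m,0,2)[0],key=cv2.contourArea); print(cv2.fitEllipse(cv2.convexHull(ct)),onplane(C,cv2.fitEllipse(cv2.convexHull(ct))[0],78))
q=o["ee_rot"];print(R.from_quat([q[1],q[2],q[3],q[0]]).as_matrix().round(3)[:,1],p)
n,ce,a=cross(C,((H<8)|(H>170))&(S>90),(270,265,370,340),p[2]+35); print(n,ce,a,ce-p[:2])
v,u=np.nonzero((V<80)); k=(u>268)&(u<325)&(v>75)&(v<135); print(np.percentile(u[k],[1,99]),np.percentile(v[k],[1,99]))
```

```text
(997, array([ 545.22468413, -160.56209163]), np.float64(-32.741539460167274))
(1053, array([ 545.29173927, -160.54049479]), np.float64(-32.40613023896705))
((292.1677551269531, 103.83820343017578), (98.82984924316406, 102.86478424072266), 161.93544006347656) [ 545.90390878 -159.35939289   78.        ]
[-0.028 -0.003 -1.   ] [ 477.75704894 -146.35788451  167.89349675]
1001 [ 480.28172749 -145.6185333 ] -19.614398314935798 [2.52467855 0.73935122]
[275. 314.] [ 83. 124.]
```

Call:
arm_command --rows '[255,20,-4,3,-5,255,20,-4,2,-5,255,20,-4,0,-3,255,8,-3,0,0,255,0,0,0,0,255,0,0,0,0]'

```text
time: 5.05
eef_pos: [547.8, -155.5, 168.4]
ee_rot: [0.299, -0.319, 0.643, -0.629]
contact_force: [-0.1, -0.2, -1.9]
width: 22.9
```

```bash
cat > chk.py <<'E'
from h import *
import sys
o,im=snap("wrist",f"pics/{sys.argv[1]}.png"); C=cam("wrist",o); p=o["eef_pos"]; print(p.round(1),o["width"],o["contact_force"].round(2),o["torque"].round(2),"t",o["time"])
H,S,V=cv2.split(cv2.cvtColor(im,cv2.COLOR_RGB2HSV))
n,ce,a=cross(C,((H<8)|(H>170))&(S>90),(270,265,370,340),p[2]+35); print(n,ce,a)
q=o["ee_rot"];M=R.from_quat([q[1],q[2],q[3],q[0]]).as_matrix();print("tool down",M[:,1].round(3))
print("top",(ce).round(1),"foot",(ce+106*M[:2,1]).round(1))
E
python3 chk.py w4
```

```text
[ 547.8 -155.5  168.4] 22.883587035372003 [-0.12 -0.18 -1.88] [-0.07 -0.08  0.  ] t 5.05
954 [ 550.47554628 -155.33564253] -32.36299598615465
tool down [-0.034  0.006 -0.999]
top [ 550.5 -155.3] foot [ 546.9 -154.7]
```

Call:
arm_command --rows '[255,-2,-5,0,0,255,0,0,0,0]'

```text
time: 5.3
eef_pos: [544.7, -160.2, 168.7]
ee_rot: [0.3, -0.32, 0.642, -0.628]
contact_force: [-0.5, -0.1, -2.4]
width: 22.6
```

```bash
python3 chk.py w5
python3 - <<'E'
from h import *
o,im=snap("scene","pics/s5.png"); cv2.imwrite("pics/s5c.png",cv2.resize(im[130:260,170:310,::-1],None,fx=4,fy=4,interpolation=cv2.INTER_CUBIC))
E
```

```text
[ 544.7 -160.2  168.7] 22.64276511686001 [-0.53 -0.1  -2.43] [-0.02 -0.1  -0.01] t 5.3
956 [ 547.34750802 -160.05753915] -32.38109764278193
tool down [-0.033  0.006 -0.999]
top [ 547.3 -160.1] foot [ 543.8 -159.4]
```

View pics/s5c.png

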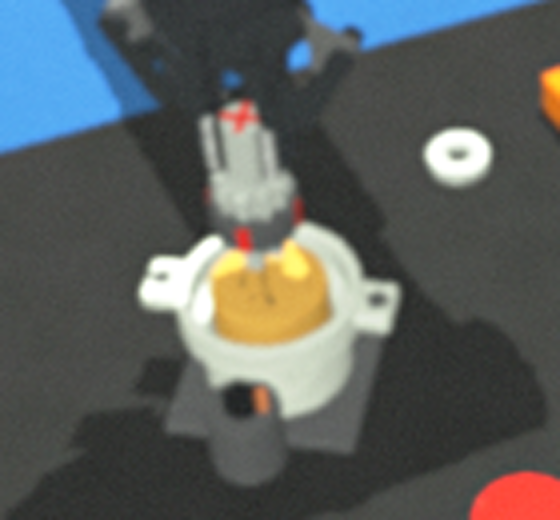

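The scene crop shows the drive standing over the hub. Its front stripe is at (243,240), roughly above the slot at (262,290). I'll descend gently and watch the force.

Call:
arm_command --rows '[255,1,-1,-10,0,255,0,0,-6,0,255,0,0,-3,0,255,0,0,-3,0,255,0,0,-3,0]'

```text
time: 5.9
eef_pos: [546.2, -161.2, 142.6]
ee_rot: [0.301, -0.319, 0.642, -0.629]
contact_force: [0.3, 1.9, 3.1]
width: 22.6
```

Call:
arm_command --rows '[255,0,0,-3,0,255,0,0,-3,0,255,0,0,-3,0]'

```text
time: 6.2
eef_pos: [546.2, -160.7, 133.2]
ee_rot: [0.301, -0.319, 0.642, -0.629]
contact_force: [-0.5, 0.3, -1.0]
width: 22.4
```

Call:
arm_command --rows '[255,0,0,-4,0,255,0,0,-4,0,255,0,0,-3,0,255,0,0,-3,0]'

```text
time: 6.6
eef_pos: [546.1, -160.7, 119.2]
ee_rot: [0.301, -0.319, 0.642, -0.629]
contact_force: [-5.2, 3.6, 7.2]
width: 22.9
```

```bash
python3 chk.py w6
```

```text
[ 546.1 -160.7  119.2] 22.856486443039604 [-5.16  3.55  7.18] [ 1.44  1.46 -0.04] t 6.6
976 [ 548.59392808 -160.56184176] -32.452840264322106
tool down [-0.031  0.006 -1.   ]
top [ 548.6 -160.6] foot [ 545.3 -159.9]
```

Call:
arm_command --rows '[255,-0.5,0.5,-3,0,255,0,0,-3,0,255,0,0,-3,0,255,0,0,-2,0]' --force 90

```text
time: 7.05
eef_pos: [546.0, -160.7, 116.7]
ee_rot: [0.303, -0.318, 0.64, -0.63]
contact_force: [-6.5, 4.8, 9.9]
width: 21.7
```

Call:
arm_command --rows '[255,-1,1,-6,0,255,-1,1,-6,0,255,-1,1,-6,0]'

```text
time: 7.35
eef_pos: [545.7, -160.5, 112.0]
ee_rot: [0.306, -0.316, 0.635, -0.634]
contact_force: [-11.6, 6.8, 28.8]
width: 21.8
```

```bash
python3 chk.py w7
```

```text
[ 545.7 -160.5  112. ] 21.82628530896129 [-11.65   6.77  28.77] [ 2.46  4.25 -0.18] t 7.35
983 [ 547.56798367 -159.98095368] -32.23445027126962
tool down [-0.013 -0.005 -1.   ]
top [ 547.6 -160. ] foot [ 546.2 -160.5]
```

```bash
python3 chk.py w8
python3 - <<'E'
from h import *
o,im=snap("scene","pics/s8.png"); cv2.imwrite("pics/s8c.png",cv2.resize(im[130:260,170:310,::-1],None,fx=4,fy=4,interpolation=cv2.INTER_CUBIC))
C=cam("scene"); x=(543+2,-160);H,S,V=cv2.split(cv2.cvtColor(im,cv2.COLOR_RGB2HSV))
n,ce,a=cross(C,((H<8)|(H>170))&(S>90),(210,140,250,185),147); print("scene: top at z=147 ->",n,ce)
o=robot.get_obs();print(o["eef_pos"],o["contact_force"],o["joint_velocities"].round(3),o["time"])
E
```

```text
[ 545.6 -160.4  112.1] 22.104395617127615 [-9.81  4.59 21.83] [ 1.78  3.55 -0.08] t 7.4
980 [ 547.47662494 -159.87607091] -32.09735786972061
tool down [-0.013 -0.005 -1.   ]
top [ 547.5 -159.9] foot [ 546.1 -160.4]
scene: top at z=147 -> 34 [ 543.33495474 -161.07591879]
[ 545.58135837 -160.40180874  112.05239891] [-9.75148843  4.67344277 21.44475427] [-0.003  0.004  0.002 -0.002 -0.002  0.001] 7.5
```

View pics/s8c.png

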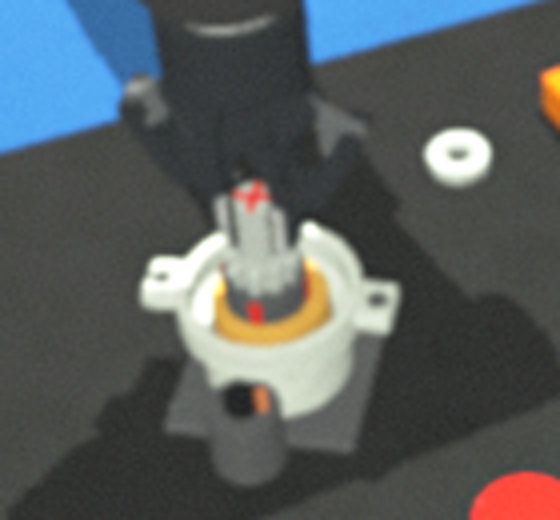

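The crop shows the drum seated on the hub and the hub sunk below the rim. The force reads a steady 21 N or so and the joints are still, so I'm handing in.

```bash
python3 -c "
from h import *
print(robot.finish_job()); o=robot.get_obs(); print(o['eef_pos'],o['contact_force'],o['width'],o['time'])"
```

```text
the job is handed in; nothing more can be done
None
the job is handed in; nothing more can be done
```

I lifted the drive out of the larger orange stand, turned it about 13° to match the slot, and slid it home into the brass hub. I then pressed the hub down to about its bottom stop and handed the job in at about 7.5 s with the fingers still gripping and pushing.

**Last checks before handing in:**
- **Depth:** the tool went down about 9 mm from where the drum met the hub, the hub's full travel. The scene picture shows the drum on the hub and the hub below the rim.
- **Push:** about 21 N upward on the tool and steady; the stop needs 16 N. The arm was nearly still.
- **Alignment:** tool tilt was about 0.014 rad. The drive's cross read -32.1° against a slot angle of about -32.5°.
- **Grip:** set to 90 N, with the fingers reading about 22 mm apart on the 24 mm journal.

**What disagreed or was not ideal:**
- The wrist and scene cameras placed the drive's top about 4 mm apart, which fits their calibration errors.
- About 11 N of side force remained, so the drive is slightly loaded sideways in the slot.
- My first grasp was too high on the journal, so I opened the fingers and gripped again lower before lifting.
- I did not re-measure the other parts on the bench afterwards; the arm reported no contact with them. The hand-in itself gave no verdict.

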